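# Warm the grafting wax

### The arm

A 6-joint arm with a two-finger parallel gripper is mounted at the origin on the work surface. World frame = base frame: x ahead of the robot, y to its left, z up, the work surface at z = 0. Lengths are in mm, angles in rad, forces in N, time in s.
With the tool pointing down it reaches from about 400 to 925 mm from the base axis. Payload 12.5 kg.
Tool frame: the origin (TCP) lies between the finger pads, 19 mm behind the fingertips; this is the grasp point; z points along the fingers, y is the direction in which the jaws open and shut (so a half turn about z gives the same grasp; the last joint's range is limited). The gripper opens to 95 mm and grips with 3 to 60 N. Pads are 20 mm wide; open, the fingers measure 119 mm over their backs; the gripper's body (75 mm by 180 mm) begins 59 mm behind the grasp point.
Start: joints at [1.118, 0.491, 1.559, -0, 1.092, -0.106], TCP at [212.415, 587.813, 233.461] pointing down, gripper open.
Joint ranges: [-3.1, 3.1], [-0.84, 2.19], [0.05, 2.79], [-1.13, 4.28], [0.06, 2.93], [-2.69, 2.69]. Speed limits (rad/s): [2.22, 2.22, 2.79, 3.14, 3.14, 3.14].

### API

Orientations are given as [roll, pitch, yaw] about the fixed x, y, z axes, in that order (R = Rz(yaw) Ry(pitch) Rx(roll)).
In Python, from cell import env gives the robot as it stands.
- The arm moves only by the tool drive_tool, never from a script. Its argument "commands" is a list of rows, each an object of numbers: "dx", "dy", "dz": the shift along the world's x, y, z in mm; "yaw": the turn about the world's z in degrees. In form: [{"dx": .., "dy": .., "dz": .., "yaw": ..}, ...]. A call has 1 to 5 rows; each row shifts and turns the commanded pose from where the row before left it; what a row does not reach is not made up. A row lasts 1/12 s, in which the tool goes at most 41.7 mm and 7.16 degrees, less where a joint would pass 70% of its speed; a pose out of reach is approached as far as the arm can. A call with a gripper value outside its range is refused whole. "grip" is the opening, from 0 (shut) to 1 (fully open), set as the call begins (left out, the last holds). The fingers move at their own pace and stop on an object; the grip force is fixed at half the most. Time passes only in rows, so rows that do not move let the fingers close. It gives the time, the measured TCP pose, the force and the opening at its end, in the units of the state.
- env.state(): the state, without advancing time (a new reading comes with each control period).
- env.read_camera(name): name is "scene" or "top" or "wrist"; returns the picture (384x512x3 uint8, red, green, blue); there is no depth.
- env.calibration(name): a dict with "intrinsics" (3x3 intrinsics, pixels), "rvec" (rotation vector, rad) and "tvec" (3), from world to camera coordinates, as OpenCV has them. Camera axes: x right, y down, z forward; pixel columns grow to the right and rows downward; lengths in mm; the calibration is good to about 2 mm. A picture is of the moment at which its call begins: read the wrist's pose just before it. calibration takes no time and is no camera call; for the wrist camera it gives the pose at the moment of the call.
- env.job_done(): hands the job in, once; it reports no verdict.
Trained networks look in the newest picture that a camera, given by its name, has taken for a name from the list of things; names that differ only in an ending like _2 or _b are one class to them, and where a whole thing is asked for, a point or a joint stands for the part that bears it (a point fixed in the world has none). Each returns a list of dicts, best first, with "conf" (0 to 1); they miss things now and then, are a little off and sometimes report something else, mostly with a low value. They report only what shows in the picture. A call takes as long as a camera call.
- env.trace(query, camera): "pixels" (384x512 bool, what is visible of it) and "pixel" ([column, row] in pixels, amid what is visible of it).
- env.place_of(query, camera): "pixel" ([column, row] in pixels: a listed point, or the origin of a listed thing).
The state is a dict: "t": time; "joints": joint angles; "qvel": joint speeds; "tau": joint torques, N m; "eef_pos": TCP position; "tcp_rot": TCP orientation; "ft_force": force on the tool from outside, world axes, zero at the start; "moment": the same for the moment, N m; "opening": opening from 0.0 (shut) to 1.0 (fully open).
Only numpy, scipy, OpenCV 4.12 (cv2) and the standard library are available. Lean on these libraries where they do the work, as an engineer would, in place of code of your own. Each camera call takes 0.05 s, during which the arm holds its last target.

### The job

Stand the small lidded steel wax pot upright on the round plate of the wax warmer, wholly on the plate and set down rather than dropped. Turn the warmer's dial so that its pointer points straight at the dark steel marker tab clamped at the edge of the scale. Leave the jar, the sprayer and the wooden cell bar where they are, and let go of everything.

Things in the scene. Friction and masses are not known exactly. Their poses are not given: they have to be found in the camera images.
- warmer: Wax warmer, a white housing fixed to the bench, 170 mm along its x, 310 mm along its y, top face at 60 mm. Origin: centre of its underside on the bench; z up. On its top: a round dark plate (130 mm across, centre 77 mm to the +y side) and a dial on a 132 mm aluminium scale disc with eleven black ticks (axis 83 mm to the -y side).
- plate_centre (a point): Centre of the upper face of the round plate, 68 mm above the bench; plate radius 65 mm.
- dial_axis (a point): Point on the dial's vertical axis, at the top of the scale disc, 61 mm above the bench.
- dial_grip (a point): Point on the dial's axis 32 mm above the dial's underside (94 mm above the bench): a good height for the TCP. The black dial has a round skirt (60 mm across, 8 mm high) and on it an upright bar grip 50 mm long, 14 mm thick, from 8 to 42 mm above the dial's underside (top at 104 mm above the bench). This point's x axis runs along the bar towards the pointer, z up.
- dial (a joint): Angle of the dial, rad, 0 at its stop; grows as it is turned clockwise seen from above; range 0 to 4.71. It turns with light friction (0.04 N m) and stays where it is left. At 0 the pointer lies 135 degrees anticlockwise from the warmer's +x. It always starts short of the marker.
- pointer_tip (a point): Tip of the dial's pointer, a small nose with a white line on the skirt, 40 mm from the dial's axis in the direction of the bar grip.
- marker: Dark steel marker tab, 16 mm wide, 4 mm high, with a pointed inner end, clamped on the scale disc 44 to 74 mm from the dial's axis, fixed. Origin on the dial's axis at the top of the scale disc; its x axis points from the axis to the tab.
- marker_tip (a point): Inner tip of the marker tab, 44 mm from the dial's axis: where the pointer must point.
- pot: Wax pot: steel cylinder 56 mm across and 55 mm high with a lid 60 mm across that does not come off, and on the lid an upright round dark wooden knob 24 mm across, from 55 to 81 mm above the underside. About 0.2 kg. Origin: centre of its underside; z up.
- jar: Bystander: closed glass jar with green cap, 68 mm across, 95 mm high. Origin: centre of its underside.
- sprayer: Bystander: clear spray bottle with white trigger head, 72 mm across, 196 mm high. Origin: centre of its underside.
- cell_bar: Bystander: wooden bar 340 x 26 x 10 mm lying along its y, with a row of nine small wax cups. Origin: centre of its underside.

How it is judged:
By the outcome, as a careful person would: the job done as asked, in the order asked, and still so for the second after the job is handed in, with the robot touching nothing.
It also fails if it takes over 58 s, if anything falls off the work surface, if the arm or the gripper's body presses on something with over 40 N, if the wrist force passes 120 N, or if a joint passes its speed limit or range.

## Working session

There is one attempt and no reset: what is moved stays moved. The work goes in short steps, Python scripts to look and compute and a tool call to move; the robot and the scene stay as the last step left them, time stands still between calls to the robot, and variables do not carry over. Pictures are saved under pics/ and viewed, and the job is handed in when it is done.

Besides the shell and the picture viewer there is one more tool, called after ">>>" as name([rows], argument=value, ...), one row to a line, values as JSON. drive_tool: Moves the arm, as the interface text tells. Its arguments: {"type":"object","properties":{"commands":{"type":"array"},"grip":{"type":"number"}},"required":["commands"]}

```bash
mkdir -p pics; ls; cat > h.py <<'E'
import numpy as np, cv2
from cell import env
def snap(c,name):
    im=env.read_camera(c); cv2.imwrite(f'pics/{name}.png',im[:,:,::-1]); return im
def ray(c,px):
    k=env.calibration(c);R=cv2.Rodrigues(np.array(k['rvec'],float))[0];t=np.array(k['tvec'],float).reshape(3)
    K=np.array(k['intrinsics'],float)
    d=R.T@np.linalg.solve(K,[px[0],px[1],1.]);return -R.T@t,d
def onz(c,px,z):
    o,d=ray(c,px);return o+d*(z-o[2])/d[2]
def proj(c,P):
    k=env.calibration(c)
    return cv2.projectPoints(np.array(P,float).reshape(-1,1,3),np.array(k['rvec'],float),np.array(k['tvec'],float),np.array(k['intrinsics'],float),None)[0].reshape(-1,2)
E
python3 - <<'E'
from h import *
for c in ['scene','top']:
    snap(c,c+'0')
    for q,z in [('plate_centre',68),('dial_axis',61),('dial_grip',94),('pointer_tip',66),('marker_tip',63),('pot',0),('warmer',0),('jar',0),('sprayer',0),('cell_bar',0)]:
        r=env.place_of(q,c)
        print(c,q,[(np.round(x['pixel']),round(x['conf'],2),np.round(onz(c,x['pixel'],z),1)) for x in r[:2]])
print(env.state())
E
```

```text
pics
scene plate_centre [(array([266., 165.]), 0.71, array([499.7,   7. ,  68. ]))]
scene dial_axis [(array([212., 185.]), 0.69, array([ 493.2, -165.9,   61. ])), (array([224., 179.]), 0.28, array([ 487.8, -125. ,   61. ]))]
scene dial_grip [(array([212., 178.]), 0.95, array([ 506.2, -172. ,   94. ]))]
scene pointer_tip [(array([226., 180.]), 0.7, array([ 500.1, -126.7,   66. ]))]
scene marker_tip [(array([230., 186.]), 0.51, array([ 524.9, -127.2,   63. ]))]
scene pot [(array([338., 182.]), 0.68, array([615.6, 201.3,   0. ]))]
scene warmer [(array([243., 197.]), 0.74, array([520.8, -83.4,   0. ]))]
scene jar [(array([306., 153.]), 0.55, array([438.3, 219.9,   0. ]))]
scene sprayer [(array([ 80., 246.]), 0.68, array([ 467.1, -524.4,    0. ]))]
scene cell_bar [(array([280., 251.]), 0.88, array([ 743. , -111.9,    0. ]))]
top plate_centre [(array([222., 232.]), 0.75, array([501.6,  -9.1,  68. ]))]
top dial_axis [(array([287., 235.]), 0.91, array([ 497.9, -181.7,   61. ]))]
top dial_grip [(array([284., 232.]), 0.71, array([ 503.4, -169.5,   94. ])), (array([289., 235.]), 0.2, array([ 49
[... 480 characters left out ...]
([260., 154.]), 0.87, array([ 739.2, -105.8,    0. ]))]
{'t': 1.1, 'joints': array([ 1.11840864e+00,  4.90927329e-01,  1.55889161e+00,  4.40357891e-05,
        1.09172636e+00, -1.05549459e-01]), 'qvel': array([-0.00015976, -0.0009286 ,  0.00038226, -0.0007158 ,  0.00016828,
       -0.000641  ]), 'tau': array([ 6.56099583e-04, -6.12472844e+01, -2.58449328e+01,  6.92594843e-02,
        4.43329895e-02, -1.39876948e-05]), 'eef_pos': array([212.399976  , 587.818124  , 233.44685111]), 'tcp_rot': array([ 3.14154144e+00, -3.38728408e-05,  2.79473413e+00]), 'ft_force': array([-0.05243787,  0.3815664 , -0.43033258]), 'moment': array([0.03790373, 0.00012997, 0.01216089]), 'opening': 0.9973418370145676}
```

```bash
python3 - <<'E'
import cv2
a=cv2.imread('pics/scene0.png');b=cv2.imread('pics/top0.png')
cv2.imwrite('pics/scene0b.png',cv2.resize(a[110:290,50:400],(800,411),interpolation=cv2.INTER_CUBIC))
cv2.imwrite('pics/top0b.png',cv2.resize(b[130:290,110:340],(800,556),interpolation=cv2.INTER_CUBIC))
E
```

```text
(no output)
```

View pics/scene0b.png

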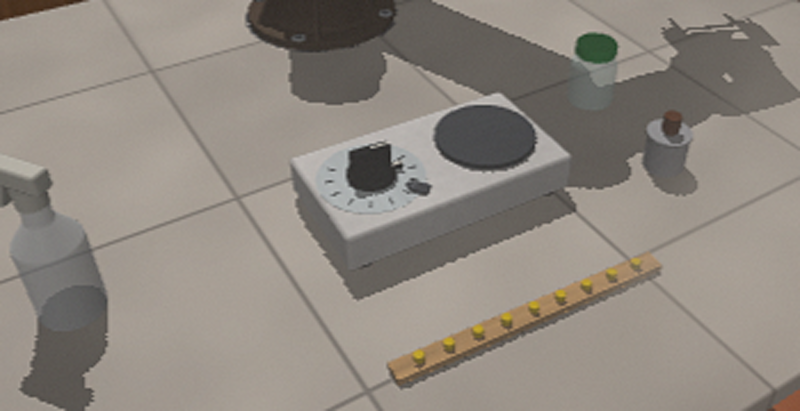

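View pics/top0b.png

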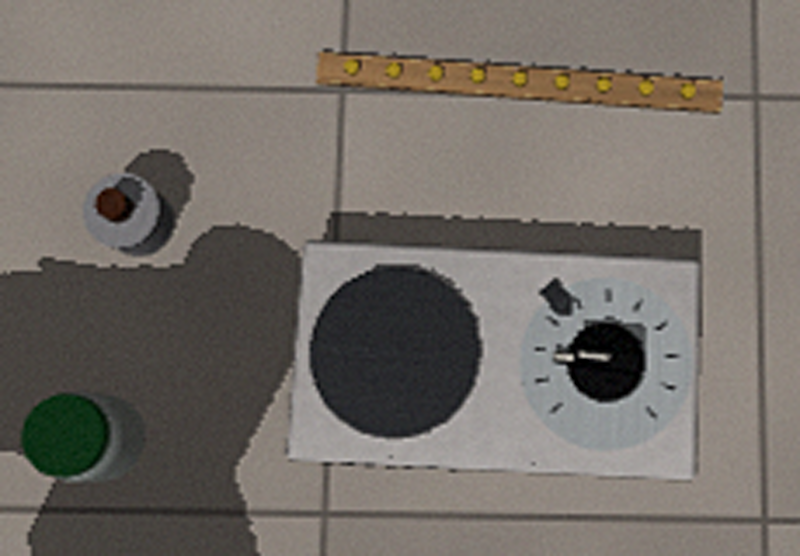

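View pics/top0.png

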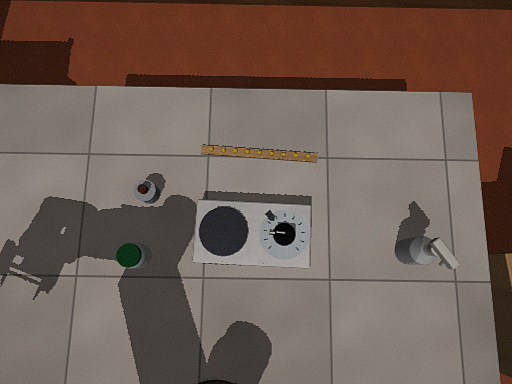

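The pictures show the pot standing at about (146,190) in top, the plate at (224,231), the dial at (284,234) with its pointer to the left, and the marker at (270,215). I'll move towards the pot and refine with the wrist camera.

>>> drive_tool([
  {"dx":28,"dy":-27},
  {"dx":28,"dy":-27},
  {"dx":28,"dy":-27},
  {"dx":28,"dy":-27},
  {"dx":28,"dy":-27},
])

```text
invalid input
```

>>> drive_tool([
  {"dx":28,"dy":-27},
  {"dx":28,"dy":-27},
  {"dx":28,"dy":-27},
  {"dx":28,"dy":-27},
  {"dx":28,"dy":-27},
])

```text
invalid input
```

>>> drive_tool([
  {"dx":28,"dy":-27},
  {"dx":28,"dy":-27},
  {"dx":28,"dy":-27},
  {"dx":28,"dy":-27},
  {"dx":0,"dy":0},
])

```text
invalid input
```

```bash
python3 - <<'E'
from h import *
s=env.state();print(s['t'],s['eef_pos'],s['tcp_rot'],s['joints'])
snap('wrist','w1')
r=env.place_of('pot','wrist');print([(x['pixel'],x['conf'],onz('wrist',x['pixel'],0)) for x in r])
r=env.trace('pot','wrist');print([(x['pixel'],x['conf']) for x in r])
print(ray('wrist',(256,192)))
print('knob proj at tcp', proj('wrist',[[*s['eef_pos'][:2],81]]))
E
```

```text
1.1 [212.399976   587.818124   233.44685111] [ 3.14154144e+00 -3.38728408e-05  2.79473413e+00] [ 1.11840864e+00  4.90927329e-01  1.55889161e+00  4.40357891e-05
  1.09172636e+00 -1.05549459e-01]
[]
[]
(array([143.75596726, 613.21368867, 384.49210971]), array([ 0.22757742, -0.09007525, -0.9697575 ]))
knob proj at tcp [[257.56399284 189.06962186]]
```

View pics/w1.png

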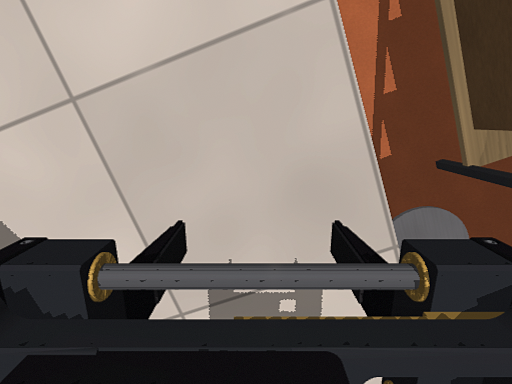

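The wrist view shows only empty bench and the table edge. The moves were refused, probably because each row needs all four keys.

>>> drive_tool([
  {"dx":28,"dy":-27,"dz":0,"yaw":0},
  {"dx":28,"dy":-27,"dz":0,"yaw":0},
  {"dx":28,"dy":-27,"dz":0,"yaw":0},
  {"dx":28,"dy":-27,"dz":0,"yaw":0},
  {"dx":28,"dy":-27,"dz":0,"yaw":0},
])

```text
t: 1.67
eef_pos: [353.4, 451.5, 233.6]
tcp_rot: [3.141, 0.0, 2.795]
ft_force: [1.3, 0.7, 0.3]
opening: 1.0
```

>>> drive_tool([
  {"dx":28,"dy":-27,"dz":0,"yaw":0},
  {"dx":28,"dy":-27,"dz":0,"yaw":0},
  {"dx":28,"dy":-27,"dz":0,"yaw":0},
  {"dx":28,"dy":-27,"dz":0,"yaw":0},
  {"dx":28,"dy":-27,"dz":0,"yaw":0},
])

```text
t: 2.08
eef_pos: [493.6, 316.2, 233.7]
tcp_rot: [3.141, 0.0, 2.795]
ft_force: [-0.6, 1.0, 0.0]
opening: 1.004
```

>>> drive_tool([
  {"dx":28,"dy":-27,"dz":0,"yaw":0},
  {"dx":28,"dy":-27,"dz":0,"yaw":0},
  {"dx":28,"dy":-27,"dz":0,"yaw":0},
  {"dx":28,"dy":-27,"dz":0,"yaw":0},
  {"dx":0,"dy":0,"dz":0,"yaw":0},
])

```text
t: 2.5
eef_pos: [608.5, 205.2, 233.0]
tcp_rot: [-3.141, 0.002, 2.791]
ft_force: [-0.1, 0.3, 0.1]
opening: 0.996
```

```bash
python3 - <<'E'
from h import *
s=env.state();print(s['t'],s['eef_pos'],s['tcp_rot'],s['joints'])
snap('wrist','w2')
r=env.place_of('pot','wrist');print([(x['pixel'],x['conf'],onz('wrist',x['pixel'],0)) for x in r])
r=env.trace('pot','wrist');print([(x['pixel'],x['conf']) for x in r])
print('knob proj at tcp', proj('wrist',[[*s['eef_pos'][:2],81]]))
E
```

```text
2.5 [608.46282474 205.1654989  233.03486206] [-3.14142175e+00  1.63008596e-03  2.79052711e+00] [ 2.22812352e-01  5.15578699e-01  1.51532467e+00 -1.14858569e-03
  1.10941338e+00 -9.96407609e-01]
[([261.2, 181.9], 0.9, array([615.04051459, 210.18442029,   0.        ]))]
[([263.2, 187.5], 0.92), ([65.8, 163.8], 0.23)]
knob proj at tcp [[255.13176532 194.03465291]]
```

View pics/w2.png

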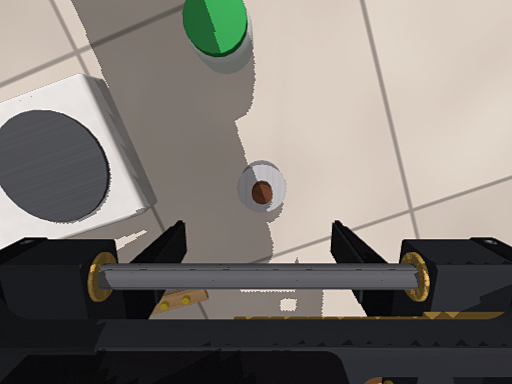

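The wrist view shows the knob at (262,191) and the plate at about (52,165). I'll compute both positions from it.

```bash
python3 - <<'E'
from h import *
im=cv2.imread('pics/w2.png')[:,:,::-1].astype(int)
m=(im[...,0]-im[...,2]>35)&(im[...,0]<200);m[:,:235]=0;m[:,290:]=0;m[:160]=0;m[215:]=0
ys,xs=np.nonzero(m);print(xs.min(),xs.max(),ys.min(),ys.max(),xs.mean(),ys.mean())
# knob side visible? print both
for z in (81,70):print(onz('wrist',(xs.mean(),ys.mean()),z))
# plate in top and wrist: 
import cv2
for c,f,roi in [('wrist','w2',(95,235,0,125)),('top','top0',(195,265,190,255))]:
    g=cv2.imread(f'pics/{f}.png',0);a,b,c0,d=roi
    mm=np.zeros_like(g);mm[a:b,c0:d]=(g[a:b,c0:d]<80)
    cs,_=cv2.findContours(mm,cv2.RETR_EXTERNAL,cv2.CHAIN_APPROX_NONE)
    k=max(cs,key=cv2.contourArea)[:,0,:].astype(float);k=k[(k[:,0]>1)]
    P=np.array([onz(c,p,67.5)[:2] for p in k])
    A=np.c_[2*P,np.ones(len(P))];s=np.linalg.lstsq(A,(P**2).sum(1),rcond=None)[0]
    print(c,'plate',s[:2],'r',np.sqrt(s[2]+s[:2]@s[:2]))
E
```

```text
252 271 181 203 261.9548387096774 192.80322580645162
[609.72519265 212.83478918  81.        ]
[612.41090266 212.02714614  70.        ]
wrist plate [503.30050871  -2.32901747] r 58.14155868167815
top plate [506.76653357 -12.34710069] r 63.81156117465414
```

>>> drive_tool([
  {"dx":0,"dy":0,"dz":-25,"yaw":0},
  {"dx":0,"dy":0,"dz":-30,"yaw":0},
  {"dx":0,"dy":0,"dz":-30,"yaw":0},
  {"dx":0,"dy":0,"dz":-20,"yaw":0},
  {"dx":0,"dy":0,"dz":0,"yaw":0},
])

```text
t: 3.07
eef_pos: [601.7, 210.8, 124.7]
tcp_rot: [-3.138, -0.005, 2.797]
ft_force: [-0.2, -0.4, -0.1]
opening: 1.004
```

>>> drive_tool([
  {"dx":0,"dy":0,"dz":0,"yaw":0},
  {"dx":0,"dy":0,"dz":0,"yaw":0},
])

```text
t: 3.23
eef_pos: [604.6, 210.7, 130.1]
tcp_rot: [3.14, 0.002, 2.796]
ft_force: [-0.9, 1.0, 0.8]
opening: 1.001
```

```bash
python3 - <<'E'
from h import *
s=env.state();print(s['t'],s['eef_pos'],s['tcp_rot'])
snap('wrist','w3')
im=cv2.imread('pics/w3.png')[:,:,::-1].astype(int)
m=(im[...,0]-im[...,2]>35)&(im[...,0]<200);m[:,:200]=0;m[:,320:]=0;m[:100]=0;m[250:]=0
ys,xs=np.nonzero(m);print(xs.min(),xs.max(),ys.min(),ys.max(),xs.mean(),ys.mean())
for z in (81,70):print(onz('wrist',(xs.mean(),ys.mean()),z))
print('knob proj at tcp', proj('wrist',[[*s['eef_pos'][:2],81]]))
E
```

```text
3.2333 [604.6042461  210.73348934 130.07038545] [3.14045643e+00 1.52793157e-03 2.79587331e+00]
244 270 221 248 255.95284872298626 234.6581532416503
[615.16741186 205.79268105  81.        ]
[619.53020016 204.14256169  70.        ]
knob proj at tcp [[257.32966186 220.4595963 ]]
```

View pics/w3.png

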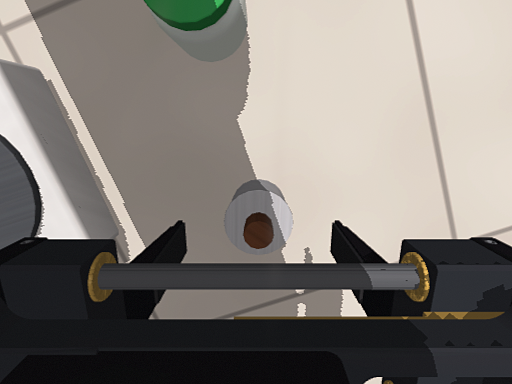

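The knob top is centred at about (258,235), which gives a position of about (615,206).

>>> drive_tool([
  {"dx":5,"dy":-2,"dz":0,"yaw":0},
  {"dx":5,"dy":-3,"dz":-17,"yaw":0},
  {"dx":0,"dy":0,"dz":-20,"yaw":0},
  {"dx":0,"dy":0,"dz":-14,"yaw":0},
  {"dx":0,"dy":0,"dz":0,"yaw":0},
])

```text
t: 3.7
eef_pos: [614.0, 204.4, 75.9]
tcp_rot: [-3.14, -0.002, 2.795]
ft_force: [-0.2, 0.1, 0.8]
opening: 0.998
```

>>> drive_tool([
  {"dx":0,"dy":0,"dz":0,"yaw":0},
  {"dx":0,"dy":0,"dz":0,"yaw":0},
])

```text
t: 3.87
eef_pos: [615.2, 204.9, 78.9]
tcp_rot: [3.14, 0.002, 2.795]
ft_force: [1.0, -0.3, -0.7]
opening: 1.0
```

```bash
python3 - <<'E'
from h import *
s=env.state();print(s['t'],s['eef_pos'],s['tcp_rot'])
snap('wrist','w4')
print('at tcp', proj('wrist',[[*s['eef_pos'][:2],81]]))
im=cv2.imread('pics/w4.png')[:,:,::-1].astype(int)
print(proj('top',[[*s['eef_pos']]]))
E
```

```text
3.8667 [615.172298   204.93343805  78.92629107] [3.14043808e+00 1.65481488e-03 2.79479078e+00]
at tcp [[257.07890643 251.29757358]]
[[142.1017492  187.59508524]]
```

View pics/w4.png

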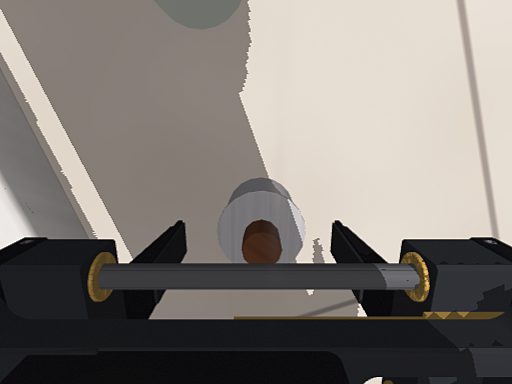

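>>> drive_tool([
  {"dx":2,"dy":1.5,"dz":-1.5,"yaw":0},
  {"dx":0,"dy":0,"dz":0,"yaw":0},
  {"dx":0,"dy":0,"dz":0,"yaw":0},
])

```text
t: 4.17
eef_pos: [616.7, 206.4, 76.4]
tcp_rot: [3.141, 0.001, 2.795]
ft_force: [0.3, -0.3, -0.3]
opening: 1.002
```

>>> drive_tool([
  {"dx":0,"dy":0,"dz":0,"yaw":0},
  {"dx":0,"dy":0,"dz":0,"yaw":0},
  {"dx":0,"dy":0,"dz":0,"yaw":0},
  {"dx":0,"dy":0,"dz":0,"yaw":0},
  {"dx":0,"dy":0,"dz":0,"yaw":0},
], grip=0)

```text
t: 4.58
eef_pos: [616.4, 206.3, 75.9]
tcp_rot: [3.142, -0.0, 2.795]
ft_force: [0.4, -0.1, -0.7]
opening: 0.709
```

>>> drive_tool([
  {"dx":0,"dy":0,"dz":0,"yaw":0},
  {"dx":0,"dy":0,"dz":0,"yaw":0},
  {"dx":0,"dy":0,"dz":0,"yaw":0},
  {"dx":0,"dy":0,"dz":0,"yaw":0},
  {"dx":0,"dy":0,"dz":0,"yaw":0},
])

```text
t: 5.0
eef_pos: [616.4, 206.3, 75.9]
tcp_rot: [3.142, -0.0, 2.795]
ft_force: [-0.4, 0.3, -0.2]
opening: 0.355
```

>>> drive_tool([
  {"dx":0,"dy":0,"dz":0,"yaw":0},
  {"dx":0,"dy":0,"dz":0,"yaw":0},
  {"dx":0,"dy":0,"dz":0,"yaw":0},
  {"dx":0,"dy":0,"dz":0,"yaw":0},
  {"dx":0,"dy":0,"dz":0,"yaw":0},
])

```text
t: 5.42
eef_pos: [616.4, 206.3, 75.9]
tcp_rot: [3.141, 0.0, 2.795]
ft_force: [0.7, 0.2, -0.3]
opening: 0.242
```

>>> drive_tool([
  {"dx":0,"dy":0,"dz":5,"yaw":0},
  {"dx":0,"dy":0,"dz":15,"yaw":0},
  {"dx":0,"dy":0,"dz":25,"yaw":0},
  {"dx":0,"dy":0,"dz":30,"yaw":0},
  {"dx":0,"dy":0,"dz":30,"yaw":0},
])

```text
t: 5.83
eef_pos: [615.9, 206.1, 181.9]
tcp_rot: [-3.141, -0.001, 2.795]
ft_force: [0.6, -0.5, -1.7]
opening: 0.246
```

>>> drive_tool([
  {"dx":0,"dy":0,"dz":25,"yaw":0},
  {"dx":0,"dy":0,"dz":10,"yaw":0},
  {"dx":0,"dy":0,"dz":0,"yaw":0},
  {"dx":0,"dy":0,"dz":0,"yaw":0},
])

```text
t: 6.17
eef_pos: [616.0, 206.2, 215.2]
tcp_rot: [-3.141, -0.001, 2.795]
ft_force: [-0.3, 0.2, -2.9]
opening: 0.243
```

```bash
python3 - <<'E'
from h import *
s=env.state();print(s['t'],s['eef_pos'],s['tcp_rot'],s['opening'],s['ft_force'])
snap('wrist','w5')
r=env.place_of('plate_centre','wrist');print([(x['pixel'],x['conf'],onz('wrist',x['pixel'],68)) for x in r])
E
```

```text
6.1667 [616.04563915 206.21624437 215.21901479] [-3.14135610e+00 -5.09052654e-04  2.79478709e+00] 0.24333997277164857 [-0.29749484  0.15437644 -2.85363354]
[([30.1, 164.6], 0.92, array([506.06920889, -13.01229771,  68.        ]))]
```

View pics/w5.png

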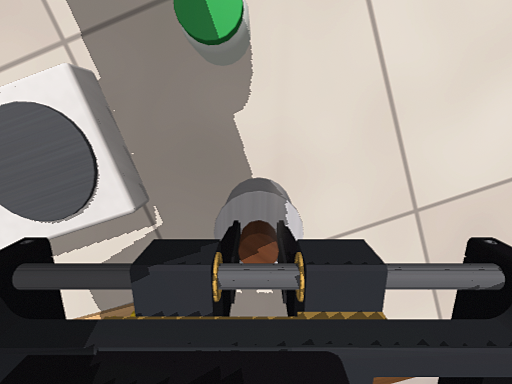

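Pot held, with the plate at the left around (30,165). I'll go halfway and look again.

>>> drive_tool([
  {"dx":-10,"dy":-20,"dz":0,"yaw":0},
  {"dx":-15,"dy":-30,"dz":0,"yaw":0},
  {"dx":-15,"dy":-30,"dz":0,"yaw":0},
  {"dx":-15,"dy":-30,"dz":0,"yaw":0},
  {"dx":-5,"dy":-10,"dz":0,"yaw":0},
])

```text
t: 6.68
eef_pos: [554.1, 83.6, 214.4]
tcp_rot: [-3.14, -0.003, 2.793]
ft_force: [0.6, 0.2, -1.3]
opening: 0.243
```

>>> drive_tool([
  {"dx":0,"dy":0,"dz":0,"yaw":0},
  {"dx":0,"dy":0,"dz":0,"yaw":0},
  {"dx":0,"dy":0,"dz":0,"yaw":0},
])

```text
t: 6.93
eef_pos: [556.9, 87.0, 215.4]
tcp_rot: [3.141, -0.001, 2.795]
ft_force: [0.1, 0.0, -2.7]
opening: 0.243
```

```bash
python3 - <<'E'
from h import *
s=env.state();print(s['t'],s['eef_pos'],s['tcp_rot'],s['opening'],s['ft_force'])
snap('wrist','w6')
r=env.place_of('plate_centre','wrist');print([(x['pixel'],x['conf'],onz('wrist',x['pixel'],68)) for x in r])
r=env.trace('plate_centre','wrist');print([(x['pixel'],x['conf']) for x in r])
g=cv2.imread('pics/w6.png',0)
if r:
    mm=r[0]['pixels'].astype(np.uint8)
    cs,_=cv2.findContours(mm,cv2.RETR_EXTERNAL,cv2.CHAIN_APPROX_NONE)
    k=max(cs,key=cv2.contourArea)[:,0,:];print(mm.sum(),k.min(0),k.max(0))
    v=cv2.imread('pics/w6.png');cv2.drawContours(v,[k.reshape(-1,1,2)],-1,(0,0,255),1);cv2.imwrite('pics/w6b.png',v)
E
```

```text
6.9333 [556.85090317  86.98625281 215.36224713] [ 3.14149139e+00 -5.62858275e-04  2.79495175e+00] 0.24328339575025223 [ 0.06200083  0.02158957 -2.70739333]
[([157.2, 175.8], 0.6, array([504.80285705,  -9.67835538,  68.        ]))]
[([123.7, 176.3], 0.94), ([24.5, 216.2], 0.61), ([264.5, 307.8], 0.16)]
30912 [ 0 80] [239 262]
```

View pics/w6.png

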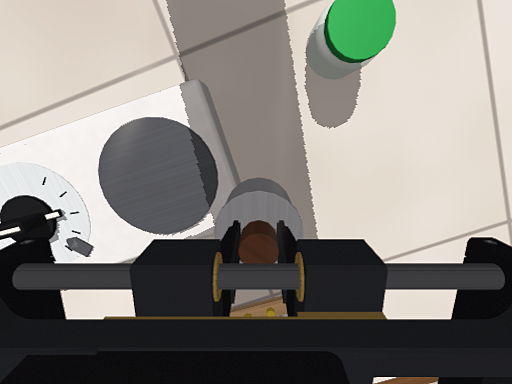

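The whole plate is visible (columns 98–218, rows 117–235). The dial pointer is at about (60,214) and the marker tip at about (66,240).

```bash
python3 - <<'E'
from h import *
from scipy.optimize import least_squares
g=cv2.imread('pics/w6.png',0)
mm=np.zeros_like(g);mm[105:245,90:225]=(g[105:245,90:225]<115);mm=cv2.morphologyEx(mm,cv2.MORPH_OPEN,np.ones((7,7)))
cs,_=cv2.findContours(mm,cv2.RETR_EXTERNAL,cv2.CHAIN_APPROX_NONE)
k=max(cs,key=cv2.contourArea)[:,0,:].astype(float);print(k.min(0),k.max(0))
P=np.array([onz('wrist',p,67)[:2] for p in k])
f=lambda v:np.hypot(*(P-v[:2]).T)-v[2]
s=least_squares(f,[505,-10,65],loss='soft_l1').x;print(s, np.abs(f(s)).mean())
c,dt=np.array(onz('wrist',(60,214),67)),onz('wrist',(66,240),64);print('pointer',c,'marktip',dt)
E
```

```text
[ 99. 118.] [217. 233.]
[507.7511728  -10.14842336  64.11166651] 0.5439719264144414
pointer [ 507.46644553 -132.0755442    67.        ] marktip [ 538.1828821  -144.32569667   64.        ]
```

>>> drive_tool([
  {"dx":-7,"dy":-14,"dz":0,"yaw":0},
  {"dx":-14,"dy":-28,"dz":0,"yaw":0},
  {"dx":-14,"dy":-28,"dz":0,"yaw":0},
  {"dx":-11,"dy":-21,"dz":0,"yaw":0},
  {"dx":-4,"dy":-7,"dz":0,"yaw":0},
])

```text
t: 7.5
eef_pos: [504.9, -13.7, 215.9]
tcp_rot: [-3.141, -0.001, 2.794]
ft_force: [0.2, 0.1, -2.0]
opening: 0.244
```

>>> drive_tool([
  {"dx":0,"dy":0,"dz":-15,"yaw":0},
  {"dx":0,"dy":0,"dz":-20,"yaw":0},
  {"dx":0,"dy":0,"dz":-15,"yaw":0},
  {"dx":0,"dy":0,"dz":-8,"yaw":0},
  {"dx":0,"dy":0,"dz":0,"yaw":0},
])

```text
t: 7.92
eef_pos: [505.9, -11.4, 156.6]
tcp_rot: [-3.141, -0.003, 2.795]
ft_force: [0.3, -0.1, -2.4]
opening: 0.241
```

>>> drive_tool([
  {"dx":0,"dy":0,"dz":0,"yaw":0},
  {"dx":0,"dy":0,"dz":0,"yaw":0},
  {"dx":0,"dy":0,"dz":0,"yaw":0},
])

```text
t: 8.17
eef_pos: [506.8, -11.6, 158.8]
tcp_rot: [3.141, 0.001, 2.795]
ft_force: [-0.1, -0.9, -1.2]
opening: 0.242
```

```bash
python3 - <<'E'
from h import *
s=env.state();print(s['t'],s['eef_pos'],s['tcp_rot'],s['opening'],s['ft_force'])
v=snap('scene','s7');cv2.imwrite('pics/s7b.png',cv2.resize(v[100:240,170:370,::-1],(800,560),interpolation=cv2.INTER_CUBIC))
E
```

```text
8.1667 [506.84559473 -11.62125216 158.80886355] [3.14119704e+00 1.46142350e-03 2.79503247e+00] 0.2421238168000999 [-0.13076396 -0.8932943  -1.21842894]
```

View pics/s7b.png

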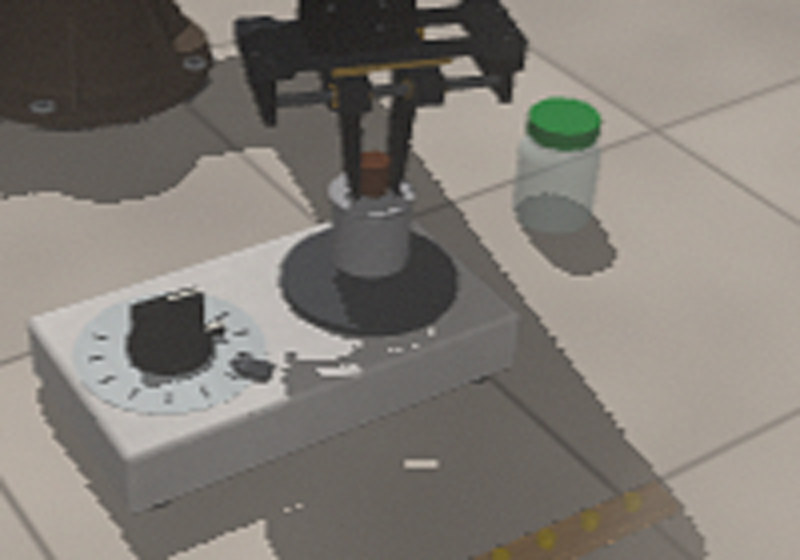

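The scene view shows the pot hovering over the plate, at about (370,270) in the crop. Lowering gently.

>>> drive_tool([
  {"dx":0,"dy":0,"dz":-5,"yaw":0},
  {"dx":0,"dy":0,"dz":-4,"yaw":0},
  {"dx":0,"dy":0,"dz":-2,"yaw":0},
  {"dx":0,"dy":0,"dz":-1,"yaw":0},
  {"dx":0,"dy":0,"dz":0,"yaw":0},
])

```text
t: 8.63
eef_pos: [506.3, -11.7, 145.6]
tcp_rot: [-3.142, -0.001, 2.795]
ft_force: [0.5, 0.5, -0.4]
opening: 0.245
```

>>> drive_tool([
  {"dx":0,"dy":0,"dz":-0.5,"yaw":0},
  {"dx":0,"dy":0,"dz":-0.5,"yaw":0},
  {"dx":0,"dy":0,"dz":0,"yaw":0},
  {"dx":0,"dy":0,"dz":0,"yaw":0},
])

```text
t: 8.97
eef_pos: [506.4, -11.7, 145.0]
tcp_rot: [3.141, 0.0, 2.795]
ft_force: [-0.6, 0.4, -2.1]
opening: 0.241
```

>>> drive_tool([
  {"dx":0,"dy":0,"dz":-0.5,"yaw":0},
  {"dx":0,"dy":0,"dz":-0.5,"yaw":0},
  {"dx":0,"dy":0,"dz":0,"yaw":0},
  {"dx":0,"dy":0,"dz":0,"yaw":0},
])

```text
t: 9.3
eef_pos: [506.4, -11.7, 144.0]
tcp_rot: [3.141, 0.0, 2.795]
ft_force: [-0.4, -0.5, -1.1]
opening: 0.242
```

>>> drive_tool([
  {"dx":0,"dy":0,"dz":-0.5,"yaw":0},
  {"dx":0,"dy":0,"dz":0,"yaw":0},
  {"dx":0,"dy":0,"dz":0,"yaw":0},
])

```text
t: 9.55
eef_pos: [506.5, -11.7, 143.9]
tcp_rot: [3.141, 0.0, 2.795]
ft_force: [-2.0, 0.8, 5.7]
opening: 0.241
```

Contact felt. Releasing and rising.

>>> drive_tool([
  {"dx":0,"dy":0,"dz":0,"yaw":0},
  {"dx":0,"dy":0,"dz":0,"yaw":0},
  {"dx":0,"dy":0,"dz":0,"yaw":0},
  {"dx":0,"dy":0,"dz":0,"yaw":0},
  {"dx":0,"dy":0,"dz":0,"yaw":0},
], grip=0.55)

```text
t: 9.97
eef_pos: [506.4, -11.7, 143.4]
tcp_rot: [3.142, -0.0, 2.795]
ft_force: [0.3, 0.6, -0.7]
opening: 0.527
```

>>> drive_tool([
  {"dx":0,"dy":0,"dz":5,"yaw":0},
  {"dx":0,"dy":0,"dz":20,"yaw":0},
  {"dx":0,"dy":0,"dz":25,"yaw":0},
  {"dx":0,"dy":0,"dz":25,"yaw":0},
  {"dx":0,"dy":0,"dz":5,"yaw":0},
])

```text
t: 10.38
eef_pos: [507.5, -11.8, 227.2]
tcp_rot: [3.141, 0.005, 2.795]
ft_force: [-0.1, -1.3, -0.8]
opening: 0.552
```

>>> drive_tool([
  {"dx":0,"dy":-20,"dz":0,"yaw":0},
  {"dx":0,"dy":-30,"dz":0,"yaw":0},
  {"dx":0,"dy":-30,"dz":0,"yaw":0},
  {"dx":0,"dy":-10,"dz":0,"yaw":0},
  {"dx":0,"dy":0,"dz":0,"yaw":0},
])

```text
t: 10.8
eef_pos: [506.3, -103.5, 223.2]
tcp_rot: [-3.142, -0.0, 2.792]
ft_force: [-0.5, 0.5, -0.1]
opening: 0.549
```

>>> drive_tool([
  {"dx":0,"dy":0,"dz":0,"yaw":0},
  {"dx":0,"dy":0,"dz":0,"yaw":0},
  {"dx":0,"dy":0,"dz":0,"yaw":0},
])

```text
t: 11.05
eef_pos: [506.4, -100.6, 223.4]
tcp_rot: [3.141, -0.0, 2.796]
ft_force: [-0.0, -0.8, -0.1]
opening: 0.554
```

```bash
python3 - <<'E'
from h import *
s=env.state();print(s['t'],s['eef_pos'],s['tcp_rot'],s['opening'],s['ft_force'],s['joints'])
snap('wrist','w8');
for q,z in [('plate_centre',68),('dial_axis',61),('dial_grip',94),('pointer_tip',67),('marker_tip',63),('pot',68)]:
    print(q,[(x['pixel'],round(x['conf'],2),np.round(onz('wrist',x['pixel'],z),1)) for x in env.place_of(q,'wrist')[:2]])
E
```

```text
11.05 [ 506.36140144 -100.62643672  223.39618865] [ 3.14136458e+00 -2.98504607e-04  2.79585107e+00] 0.5536227572374852 [-0.02571348 -0.78046941 -0.09142025] [-3.24282039e-01  3.49044610e-01  1.83456877e+00  2.86520128e-04
  9.58272833e-01 -1.54950151e+00]
plate_centre []
dial_axis [([229.8, 200.7], 0.74, array([ 510.9, -136.9,   61. ])), ([197.5, 201.9], 0.66, array([ 499.5, -173. ,   61. ]))]
dial_grip [([193.4, 208.6], 0.79, array([ 498.3, -169.8,   94. ]))]
pointer_tip [([233.4, 199.3], 0.86, array([ 509.3, -131.6,   67. ]))]
marker_tip [([230.3, 222.9], 0.69, array([ 536.1, -146.4,   63. ])), ([191.7, 211.5], 0.53, array([ 507.5, -183.7,   63. ]))]
pot [([334.7, 161.3], 0.55, array([506.4, -11.3,  68. ]))]
```

View pics/w8.png

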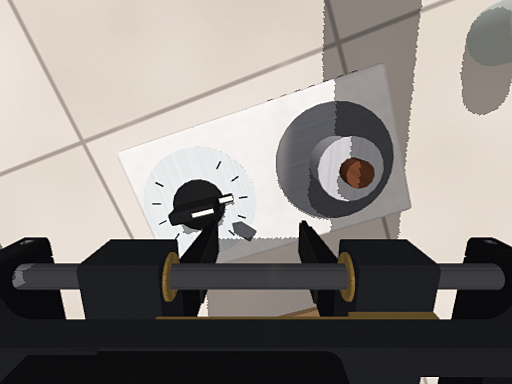

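The pot stands on the plate, centred by the network at (506,-11). The pointer is at about (232,199) and the marker tip at about (232,224). I'll turn the tool to the bar's direction and move over the dial.

>>> drive_tool([
  {"dx":0,"dy":-5,"dz":0,"yaw":-7},
  {"dx":-1,"dy":-7,"dz":0,"yaw":-7},
  {"dx":-1,"dy":-7,"dz":0,"yaw":-7},
  {"dx":-1,"dy":-7,"dz":0,"yaw":-7},
  {"dx":-1,"dy":-7,"dz":0,"yaw":-7},
])

```text
t: 11.82
eef_pos: [502.3, -134.9, 223.5]
tcp_rot: [3.142, 0.0, 2.178]
ft_force: [-0.2, 0.2, -0.2]
opening: 0.55
```

>>> drive_tool([
  {"dx":-1,"dy":-7,"dz":0,"yaw":-7},
  {"dx":-1,"dy":-7,"dz":0,"yaw":-7},
  {"dx":0,"dy":-7,"dz":0,"yaw":-7},
  {"dx":0,"dy":-7,"dz":0,"yaw":-7},
  {"dx":0,"dy":-7,"dz":0,"yaw":-7},
])

```text
t: 12.23
eef_pos: [500.4, -170.0, 223.5]
tcp_rot: [3.142, 0.0, 1.567]
ft_force: [0.0, 0.3, 0.1]
opening: 0.549
```

>>> drive_tool([
  {"dx":0,"dy":-2,"dz":0,"yaw":-7},
  {"dx":0,"dy":0,"dz":0,"yaw":-6},
  {"dx":0,"dy":0,"dz":0,"yaw":0},
  {"dx":0,"dy":0,"dz":0,"yaw":0},
  {"dx":0,"dy":0,"dz":0,"yaw":0},
])

```text
t: 12.65
eef_pos: [500.4, -171.6, 223.5]
tcp_rot: [3.142, -0.0, 1.35]
ft_force: [0.4, -0.1, -0.4]
opening: 0.55
```

```bash
python3 - <<'E'
from h import *
s=env.state();print(s['t'],s['eef_pos'],np.degrees(s['tcp_rot']),s['opening'],s['joints'])
snap('wrist','w9');
for q,z in [('dial_axis',61),('dial_grip',94),('pointer_tip',67),('marker_tip',63)]:
    print(q,[(x['pixel'],round(x['conf'],2),np.round(onz('wrist',x['pixel'],z),1)) for x in env.place_of(q,'wrist')[:2]])
v=cv2.imread('pics/w9.png');cv2.imwrite('pics/w9b.png',cv2.resize(v[100:290,130:382],(796,600),interpolation=cv2.INTER_CUBIC))
E
```

```text
12.65 [ 500.42036665 -171.57523386  223.47086934] [ 1.79995597e+02 -8.84465803e-04  7.73380872e+01] 0.5495606699887132 [-4.55212929e-01  3.66527379e-01  1.80536949e+00  3.98320196e-05
  9.69624630e-01 -2.34243388e-01]
dial_axis [([258.3, 187.5], 0.72, array([ 500.7, -171.5,   61. ]))]
dial_grip [([259.2, 193.3], 0.83, array([ 502. , -170.2,   94. ]))]
pointer_tip [([253.3, 152.7], 0.65, array([ 504.4, -130.9,   67. ]))]
marker_tip [([283.6, 157.1], 0.78, array([ 536. , -143.5,   63. ]))]
```

View pics/w9b.png

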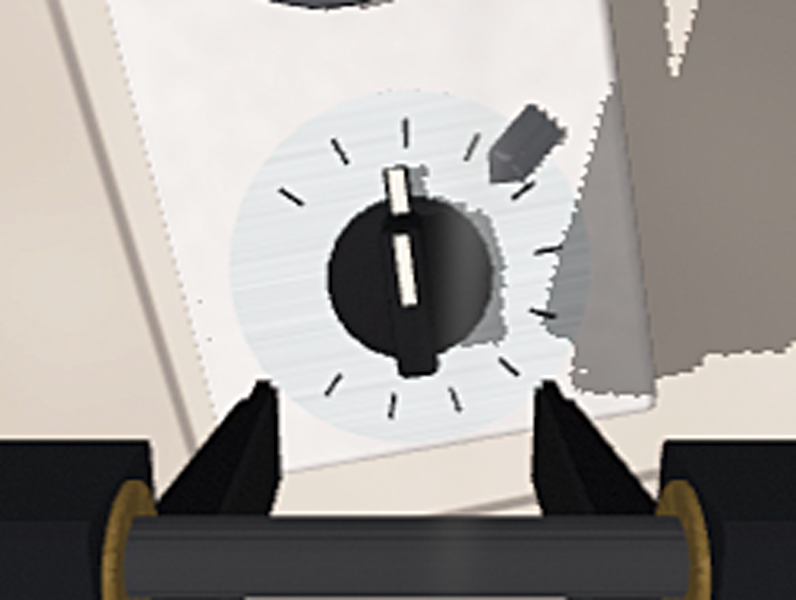

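The crop shows the skirt centred at about (411,275), the nose tip at (397,169), and the marker tip at (490,183) with its far end mid at (548,117). I'll compute the angles.

```bash
python3 - <<'E'
from h import *
S=252/796
def w(x,y,z):return onz('wrist',(130+x*S-.3,100+y*S-.3),z)[:2]
v=cv2.imread('pics/w9.png').astype(int)
# disc edge points by hand
D=np.array([w(*p,61) for p in [(230,266),(411,90),(300,130),(260,360),(330,425),(411,442),(500,420),(520,130),(592,266)]])
A=np.c_[2*D,np.ones(len(D))];s=np.linalg.lstsq(A,(D**2).sum(1),rcond=None)[0];print('disc',s[:2],np.sqrt(s[2]+s[:2]@s[:2]))
sk=np.array([w(*p,69) for p in [(328,275),(492,270),(350,220),(350,332),(385,352),(470,332),(365,208)]])
A=np.c_[2*sk,np.ones(len(sk))];q=np.linalg.lstsq(A,(sk**2).sum(1),rcond=None)[0];print('skirt',q[:2],np.sqrt(q[2]+q[:2]@q[:2]))
an=lambda d:np.degrees(np.arctan2(d[1],d[0]))
n=w(397,168,67);b1,b0=w(401,235,103.5),w(409,305,103.5);mt=w(490,184,64);mf=w(548,117,64)
bb=w(417,375,103.5)
print('nose',n,'bar',b1,b0,bb,an(b1-b0),'mt',mt,mf,an(mf-mt))
for c in (s[:2],q[:2]):print(an(n-c),np.hypot(*(n-c)),an(mt-c),np.hypot(*(mt-c)),an(mf-c),np.hypot(*(mf-c)))
E
```

```text
disc [ 502.55214775 -171.6615719 ] 65.48748743355176
skirt [ 502.46016485 -170.17634627] 29.37002611960905
nose [ 506.54338211 -131.60389907] bar [ 504.35464311 -148.27590655] [ 501.81351198 -170.82375444] [ 499.16126787 -194.35752491] 83.56992601006105 mt [ 537.03812207 -144.5821668 ] [ 561.05192615 -126.40954256] 37.116884564848256
84.3099886996973 40.25601948220129 38.14004938507477 43.84719609451686 37.72345323428366 73.9592471078782
83.95726544751219 38.787966507263675 36.50839049370389 43.01972974966561 36.75895170605566 73.13362837243032
```

Axis ≈ (502.4,-171.2), pointer ≈ 84°, marker ≈ 37.5°. I'll align the tool and descend.

>>> drive_tool([
  {"dx":2,"dy":0,"dz":-20,"yaw":6.5},
  {"dx":0,"dy":0,"dz":-30,"yaw":0},
  {"dx":0,"dy":0,"dz":-30,"yaw":0},
  {"dx":0,"dy":0,"dz":-25,"yaw":0},
  {"dx":0,"dy":0,"dz":-13,"yaw":0},
])

```text
t: 13.32
eef_pos: [501.5, -171.2, 102.9]
tcp_rot: [-3.139, -0.001, 1.46]
ft_force: [-0.4, -0.6, -0.7]
opening: 0.549
```

>>> drive_tool([
  {"dx":0,"dy":0,"dz":-6,"yaw":0},
  {"dx":0,"dy":0,"dz":-4,"yaw":0},
  {"dx":0,"dy":0,"dz":0,"yaw":0},
  {"dx":0,"dy":0,"dz":0,"yaw":0},
  {"dx":0,"dy":0,"dz":0,"yaw":0},
])

```text
t: 13.73
eef_pos: [502.8, -171.9, 96.4]
tcp_rot: [3.14, 0.001, 1.46]
ft_force: [0.3, -1.0, 0.7]
opening: 0.547
```

>>> drive_tool([
  {"dx":0,"dy":0,"dz":0,"yaw":0},
  {"dx":0,"dy":0,"dz":0,"yaw":0},
  {"dx":0,"dy":0,"dz":0,"yaw":0},
  {"dx":0,"dy":0,"dz":0,"yaw":0},
  {"dx":0,"dy":0,"dz":0,"yaw":0},
], grip=0.05)

```text
t: 14.15
eef_pos: [502.5, -171.7, 95.6]
tcp_rot: [3.141, 0.0, 1.46]
ft_force: [-0.3, 1.1, -0.1]
opening: 0.254
```

>>> drive_tool([
  {"dx":0,"dy":0,"dz":0,"yaw":0},
  {"dx":0,"dy":0,"dz":0,"yaw":0},
  {"dx":0,"dy":0,"dz":0,"yaw":0},
  {"dx":0,"dy":0,"dz":0,"yaw":0},
])

```text
t: 14.48
eef_pos: [501.8, -171.5, 95.5]
tcp_rot: [-3.14, -0.0, 1.46]
ft_force: [-5.9, -0.0, 4.5]
opening: 0.141
```

Gripped the bar (opening ≈ 13.5 mm). Turning clockwise by 46°.

>>> drive_tool([
  {"dx":0,"dy":0,"dz":0,"yaw":-4},
  {"dx":0,"dy":0,"dz":0,"yaw":-6},
  {"dx":0,"dy":0,"dz":0,"yaw":-6},
  {"dx":0,"dy":0,"dz":0,"yaw":-6},
  {"dx":0,"dy":0,"dz":0,"yaw":-6},
])

```text
t: 14.9
eef_pos: [501.8, -171.5, 95.5]
tcp_rot: [-3.14, 0.0, 0.966]
ft_force: [-4.8, 0.4, 3.9]
opening: 0.145
```

>>> drive_tool([
  {"dx":0,"dy":0,"dz":0,"yaw":-6},
  {"dx":0,"dy":0,"dz":0,"yaw":-6},
  {"dx":0,"dy":0,"dz":0,"yaw":-4},
  {"dx":0,"dy":0,"dz":0,"yaw":-2},
  {"dx":0,"dy":0,"dz":0,"yaw":0},
])

```text
t: 15.32
eef_pos: [501.9, -171.5, 95.5]
tcp_rot: [-3.141, 0.001, 0.655]
ft_force: [-5.9, 0.8, 4.3]
opening: 0.147
```

>>> drive_tool([
  {"dx":0,"dy":0,"dz":0,"yaw":0},
  {"dx":0,"dy":0,"dz":0,"yaw":0},
])

```text
t: 15.48
eef_pos: [501.9, -171.6, 95.5]
tcp_rot: [-3.141, 0.001, 0.657]
ft_force: [-5.4, -1.4, 4.7]
opening: 0.146
```

```bash
python3 - <<'E'
from h import *
s=env.state();print(s['t'],s['eef_pos'],np.degrees(s['tcp_rot']),s['opening'],s['ft_force'],s['moment'])
v=snap('wrist','w10')[:,:,::-1]
cv2.imwrite('pics/w10b.png',cv2.resize(v[60:270,116:396],(800,600),interpolation=cv2.INTER_CUBIC))
E
```

```text
15.4833 [ 501.89305838 -171.56134432   95.47883574] [-1.79947293e+02  4.04367437e-02  3.76648025e+01] 0.14569412337589854 [-5.41613949 -1.36470069  4.68562691] [-0.10367236  1.12559681 -0.05108368]
```

View pics/w10b.png

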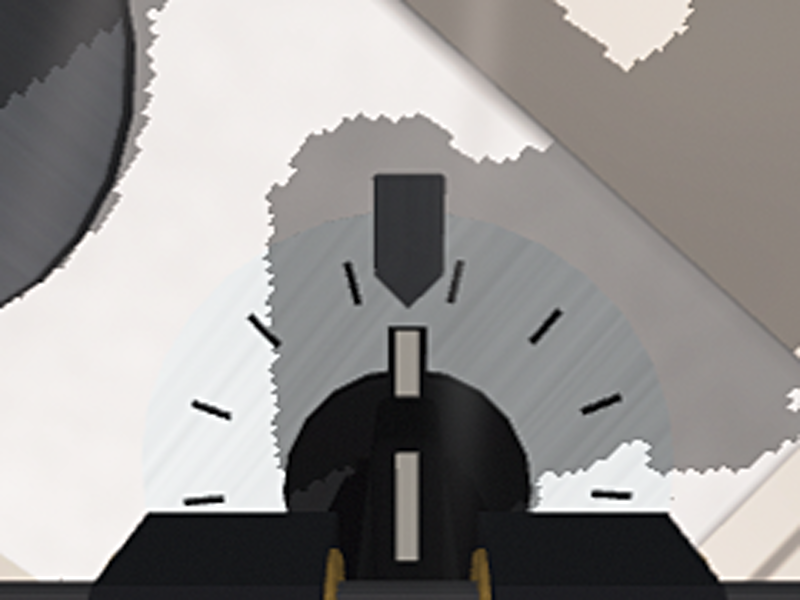

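Well aligned: in the crop the nose is at column 407, the marker tip at 408 and the tab end at 409. Releasing and rechecking.

>>> drive_tool([
  {"dx":0,"dy":0,"dz":0,"yaw":0},
  {"dx":0,"dy":0,"dz":0,"yaw":0},
  {"dx":0,"dy":0,"dz":0,"yaw":0},
  {"dx":0,"dy":0,"dz":0,"yaw":0},
  {"dx":0,"dy":0,"dz":0,"yaw":0},
], grip=0.5)

```text
t: 15.95
eef_pos: [502.6, -171.7, 95.4]
tcp_rot: [3.141, -0.0, 0.657]
ft_force: [-0.6, -0.3, 1.1]
opening: 0.44
```

>>> drive_tool([
  {"dx":0,"dy":0,"dz":8,"yaw":0},
  {"dx":0,"dy":0,"dz":25,"yaw":0},
  {"dx":0,"dy":0,"dz":30,"yaw":0},
  {"dx":0,"dy":0,"dz":30,"yaw":0},
  {"dx":0,"dy":0,"dz":20,"yaw":0},
])

```text
t: 16.37
eef_pos: [502.8, -171.8, 211.7]
tcp_rot: [3.139, -0.001, 0.657]
ft_force: [0.6, -0.1, 0.7]
opening: 0.502
```

>>> drive_tool([
  {"dx":0,"dy":0,"dz":15,"yaw":0},
  {"dx":0,"dy":0,"dz":0,"yaw":0},
  {"dx":0,"dy":0,"dz":0,"yaw":0},
  {"dx":0,"dy":0,"dz":0,"yaw":0},
])

```text
t: 16.7
eef_pos: [502.1, -171.5, 222.8]
tcp_rot: [-3.141, 0.0, 0.657]
ft_force: [0.9, -0.2, -0.0]
opening: 0.501
```

```bash
python3 - <<'E'
from h import *
s=env.state();print(s['t'],s['eef_pos'],np.degrees(s['tcp_rot']),s['opening'],s['ft_force'])
v=snap('wrist','w11')[:,:,::-1]
cv2.imwrite('pics/w11b.png',cv2.resize(v[100:250,156:356],(800,600),interpolation=cv2.INTER_CUBIC))
v=snap('scene','s11')[:,:,::-1];cv2.imwrite('pics/s11b.png',cv2.resize(v[110:290,50:400],(800,411),interpolation=cv2.INTER_CUBIC))
E
```

```text
16.7 [ 502.05566633 -171.51651006  222.81083718] [-1.79957065e+02  2.27442150e-02  3.76275190e+01] 0.5007723574555886 [ 0.91240304 -0.21702571 -0.03399178]
```

View pics/w11b.png

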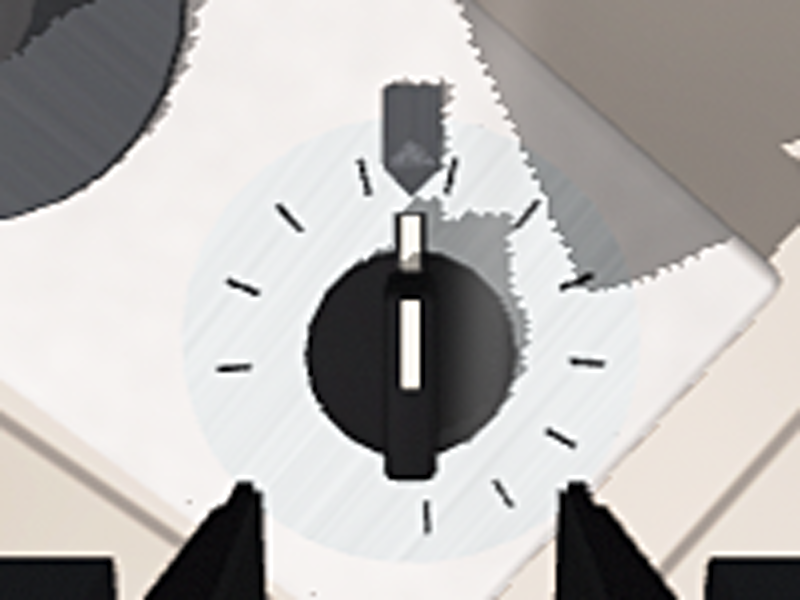

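View pics/s11b.png

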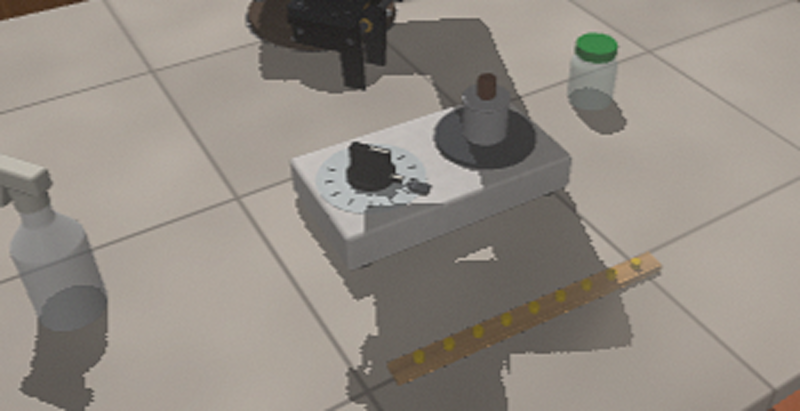

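After release the nose is at column 410 and the marker tip at 412 in the crop, under 1 px at full resolution. The pot is upright on the plate and the bystanders are where they were. Handing in.

```bash
python3 -c "
from h import *
print(env.job_done())"
```

```text
the job is handed in; nothing more can be done
None
```

I stood the pot on the warmer's plate, then turned the dial about 46° clockwise to the marker. I let go of both and handed the job in at about 17 s of the 58 s allowed.

- **Pot:** It is upright. I lowered it until a light contact force of about 6 N showed, then released it. It measured within about 2 mm of the plate's centre, so it is wholly on the plate.
- **Dial:** After release, the pointer lines up with the marker tip to within 1 pixel, which is roughly 1° or less.
- **Bystanders:** The jar, sprayer and cell bar look unmoved in the last scene picture. I compared them by eye only.
- **Robot:** The gripper was open and well clear, about 120 mm above the dial.

No final check failed. The first drive calls were refused for missing keys, and nothing moved. The networks' early guesses for the plate and dial were up to about 20 mm apart, so I worked from closer wrist pictures. Gripping the dial bar gave a steady side force of about 6 N, well under the limits.

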